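# Unstack the clean dressing set and put each piece in its dish

### The job

The clean dressing set has come back stacked up: take the stack apart and put the flat steel instrument box lengthwise in the long tray, the round tin flat in the larger round dish, and the wide tapered pot upright in the smaller round dish. The tall tapered pot from the top of the stack belongs mouth up inside the wide pot: let it sit there loosely under its own weight and do not press it in, or the two jam. Leave the tablet bottle that stands among them where it is.

Things in the scene. Friction and masses are not known exactly. Their poses are not given: they have to be found in the camera images.
- instrument_box: Lidded steel instrument box, closed, 120 (x) x 60 (y) x 32 (z) mm, 0.25 kg, bottom of the stack; at the start it lies on the worktop with its long side roughly fore and aft. Origin at the centre of its underside, x along its length, z up. Its flat lid carries the tin. Grasp it across its 60 mm width.
- tin: Plain grey closed round tin, diameter 56 mm, 28 mm high, 0.06 kg; at the start it stands on the middle of the instrument box. Origin at the centre of its underside, z up; its lid, 27.5 mm up, carries the tall pot.
- tall_pot: Tall slim tapered steel pot, open at the top, 60 mm high, 0.06 kg, foot diameter 34 mm, round collar of diameter 46 mm from 46 to 60 mm up (grasp it there); at the start it stands upright on top of the tin. Origin at the centre of its underside, z up. Nested loosely in the wide pot its underside rests about 16 mm above the wide pot's underside, so it stands about 26 mm proud of the wide pot's rim.
- wide_pot: Wide tapered steel pot, open at the top, 50 mm high, 0.10 kg, foot diameter 35 mm, cone widening to 52 mm, round collar of diameter 62 mm from 42 to 50 mm up (grasp it there); inner diameter 49 mm at the mouth, 45 mm 42 mm up, narrowing to 30 mm at the floor. It starts upright on the worktop beside the stack. Origin at the centre of its underside, z up.
- small_dish: Smaller white round dish fixed to the worktop, the place of the wide pot: outer diameter 66 mm, inner 60 mm, floor 3 mm above the worktop, rim 7 mm high. Origin at the centre of its underside.
- big_dish: Larger white round dish fixed to the worktop, the place of the tin: outer diameter 86 mm, inner 80 mm, floor 3 mm above the worktop, rim 7 mm high. Origin at the centre of its underside.
- long_tray: White rectangular tray fixed to the worktop, the place of the instrument box: outside 148 (x) x 88 (y) mm, inside 140 x 80 mm, floor 4 mm above the worktop, rim 7 mm high. Origin at the centre of its underside, x along its length, roughly fore and aft.
- tablet_bottle: White round tablet bottle with a screw cap, diameter 48 mm, 86 mm high, loose, standing among the other things; not to be moved. Origin at the centre of its underside. A wall cabinet hangs 0.55 m above the rear half of the worktop, behind the row of things (from about 0.1 m beyond it): lift no higher than needed and travel straight along the row.

How it is judged (in metres and radians):
At the end, for the whole second after the job is handed in: Wide pot upright in the small dish and tin flat in the big dish (centres within 13.5 mm); tall pot loose in the wide pot (6 mm off axis, tilt 0.15 rad, underside 8 to 24 mm above the other's); box flat in the long tray (13 mm each way, 0.2 rad); all released, at rest (angle between each of wide_pot, tin, instrument_box's own z axis and vertical below 0.06 rad and horizontal distance between wide_pot and small_dish below 0.0135 m and z of wide_pot in the frame of small_dish between 0 and 0.007 m and angle between tall_pot's own z axis and vertical below 0.15 rad and horizontal distance between tall_pot and wide_pot below 0.006 m and z of tall_pot in the frame of wide_pot between 0.008 and 0.024 m and horizontal distance between tin and big_dish below 0.0135 m and z of tin in the frame of big_dish between 0 and 0.007 m and x of instrument_box in the frame of long_tray between -0.013 and 0.013 m and y of instrument_box in the frame of long_tray between -0.013 and 0.013 m and angle between the x axis of instrument_box and the x axis of long_tray, either way round below 0.2 rad and z of instrument_box in the frame of long_tray between 0 and 0.008 m and linear speed of each of wide_pot, tall_pot, tin, instrument_box below 0.01 m/s and angular speed of each of wide_pot, tall_pot, tin, instrument_box below 0.1 rad/s); the robot touches nothing.
It fails at once if the gripper presses the tall pot into the wide pot with more than 25 N (contact force between tall_pot and wide_pot above 25 N and contact force between the fingers and tall_pot above 1 N).
It fails at once if the tablet bottle is pushed more than 20 mm from where it stood or knocked over (distance of tablet_bottle from where it was at the start of the episode above 0.02 m or angle between tablet_bottle's own z axis and vertical above 0.6 rad).
It also fails if it takes over 128 s, if anything falls off the work surface, if the arm or the gripper's body presses on something with over 40 N, if the wrist force passes 120 N, or if a joint passes its speed limit or range.

### The arm

A 6-joint arm with a two-finger parallel gripper is mounted at the origin on a cart in front of the work surface, level with it; the furniture and walls round the work are solid. World frame = base frame: x ahead of the robot, y to its left, z up, the work surface at z = 0. Lengths are in m, angles in degrees, forces in N, time in s.
With the tool pointing down it reaches from about 0.3 to 0.75 m from the base axis. Payload 8.5 kg.
Tool frame: the origin (TCP) lies midway between the tips of the shut fingers; the grasp point (between the pads) lies 19 mm behind it; z points along the fingers, y is the line along which they close (so a half turn about z gives the same grasp; the last joint's range is limited). The gripper opens to 85 mm and grips with 20 to 120 N. Pads are 22 mm wide; open, the fingers measure 114 mm over their backs; the gripper's body (76 mm by 85 mm) begins 54 mm behind the grasp point. The pads swing forward as they close: fully open they stand 13 mm farther back than shut.
Start: joints at [53.955, 21.807, 74.336, -0, 83.858, -12.336], TCP at [0.221, 0.504, 0.231] pointing down, gripper open.
Joint ranges: [-178.18, 178.18], [-50.72, 133.34], [12.68, 142.11], [-81.47, 261.47], [9.98, 163.14], [-165.26, 165.26]. Speed limits (degrees/s): [136.94, 136.94, 180, 180, 180, 180].

### API

Orientations are given as a 3x3 rotation matrix whose columns are the frame's x, y, z axes.
In Python, from rig import env, viewer, recognise, pinpoint gives the robot as it stands.
- The arm moves only by the tool move_arm, never from a script. Its argument "plan" is text: rows parted by semicolons, each of 7 numbers parted by spaces: the shift along the tool's x, y, z in m, then the turn, a rotation vector about the tool's x, y, z in rad, then the finger opening in m, from 0 to 0.0854. A call has 1 to 12 rows; each row shifts and turns the commanded pose from where the row before left it, along the tool's axes as they then stand; what a row does not reach is not made up. A row lasts 1/8 s, in which the tool goes at most 62.5 mm and 10.7 degrees, less where a joint would pass 70% of its speed; a pose out of reach is approached as far as the arm can. A call is refused whole if a number of a shift passes 0.0625 or a number of a turn 0.188, either way. A call with a gripper value outside its range is refused whole. The fingers move at their own pace and stop on an object; "grip_force" is the grip in N (left out, the last holds). Time passes only in rows, so rows that do not move let the fingers close. It gives the time, the measured TCP pose, the force, the opening and the grip force at its end, in the units of the state.
- env.observe(): the state, without advancing time (a new reading comes with each control period).
- viewer.get_image(name): name is "scene" or "top" or "wrist"; returns (picture, depth): 420x560x3 uint8, red, green, blue; 420x560 float32, m along the optical axis (not along the pixel's ray), 0 where there is no reading.
- viewer.calibration(name): a dict with "fx", "fy", "cx", "cy" (pixels), "R" (3x3) and "t" (3): a world point X has camera coordinates R X + t. Camera axes: x right, y down, z forward; pixel columns grow to the right and rows downward; lengths in m; the calibration is good to about 2 mm. The wrist camera is an equidistant fisheye: a pixel r from the principal point sees the ray r / f radians off the axis. A picture is of the moment at which its call begins: read the wrist's pose just before it. calibration takes no time and is no camera call; for the wrist camera it gives the pose at the moment of the call.
- env.close_job(): hands the job in; it is judged then, once.
Trained networks look in the newest picture that a camera, given by its name, has taken for a name from the list of things; names that differ only in an ending like _2 or _b are one class to them, and where a whole thing is asked for, a point or a joint stands for the part that bears it (a point fixed in the world has none). Each returns a list of dicts, best first, with "conf" (0 to 1); they miss things now and then, are a little off and sometimes report something else, mostly with a low value. They report only what shows in the picture. A call takes as long as a camera call.
- recognise(camera, name): "extent" ([centre column, centre row, width, height] in pixels, round what is visible of it).
- pinpoint(camera, name): "pixel" ([column, row] in pixels: a listed point, or the origin of a listed thing).
The state is a dict: "time_s": time; "q": joint angles; "qvel": joint speeds; "joint_efforts": joint torques, N m; "position": TCP position; "tool_rot": TCP orientation; "ft_force": force on the tool from outside, world axes, zero at the start; "wrist_torque": the same for the moment, N m; "grip_width": finger opening in m; "gripper_force": force on a finger pad.
Only numpy, scipy, OpenCV 4.12 (cv2) and the standard library are available. Lean on these libraries where they do the work, as an engineer would, in place of code of your own. Each camera call takes 0.05 s, during which the arm holds its last target. There are 200 camera calls.

## Working session

There is one attempt and no reset: what is moved stays moved. The work goes in short steps, Python scripts to look and compute and a tool call to move; the robot and the scene stay as the last step left them, time stands still between calls to the robot, and variables do not carry over. Pictures are saved under pics/ and viewed, at most 14 in all, crops included, and the job is handed in when it is done.

Besides the shell and the picture viewer there is one more tool, called after ">>>" as name(argument=value, ...) on one line, values as JSON. move_arm: Moves the arm, as the interface text tells. Its arguments: {"type":"object","properties":{"plan":{"type":"string"},"grip_force":{"type":"number"}},"required":["plan"]}

```bash
ls; mkdir -p pics; python3 - <<'E'
from rig import env,viewer,recognise,pinpoint
import cv2,numpy as np
s=env.observe();print(s['time_s'],s['position'],s['tool_rot'],s['grip_width'])
for c in ['top','scene']:
    im,d=viewer.get_image(c);cv2.imwrite(f'pics/{c}0.png',im[:,:,::-1]);np.save(f'/tmp/{c}d.npy',d)
    k=viewer.calibration(c);print(c,k)
    for n in ['instrument_box','tin','tall_pot','wide_pot','small_dish','big_dish','long_tray','tablet_bottle']:
        r=recognise(c,n)[:2];p=pinpoint(c,n)[:1];print(n,[(x['extent'],x['conf']) for x in r],[(x['pixel'],x['conf']) for x in p])
E
```

```text
pics
0.0 [0.22095634 0.50333009 0.23070777] [[-9.15615164e-01  4.02054864e-01 -8.70307723e-04]
 [ 4.02055683e-01  9.15614429e-01 -1.20168843e-03]
 [ 3.13721632e-04 -1.45019631e-03 -9.99998899e-01]] 0.08531809192263544
top {'fx': 503.32707905152154, 'fy': 503.32707905152154, 'cx': 283.51704430839555, 'cy': 206.0501678097065, 'R': array([[-0.02245575, -0.99962138,  0.01590106],
       [-0.99254605,  0.02038553, -0.12015313],
       [ 0.11978349, -0.01848067, -0.99262802]]), 't': array([0.00467718, 0.50659147, 1.3912289 ])}
instrument_box [([367.9, 204.6, 24.5, 37.9], 0.75)] [([363.9, 206.0], 0.93)]
tin [([365.4, 205.4, 20.6, 22.1], 0.43)] [([366.1, 202.8], 0.63)]
tall_pot [([373.4, 200.7, 19.4, 14.6], 0.83), ([313.8, 206.4, 21.8, 20.6], 0.73)] [([363.9, 203.4], 0.55)]
wide_pot [([313.0, 205.6, 20.6, 19.6], 0.88)] [([314.6, 211.1], 0.74)]
small_dish [([420.7, 211.2, 22.4, 24.0], 0.79)] [([417.7, 207.3], 0.89)]
big_dish [] [([194.5, 215.2], 0.9)]
long_tray [([140.2, 217.4, 37.7, 56.8], 0.64)] [([138.9, 216.0], 0.85)]
tablet_bottle [([249.1, 208.7, 19.1, 18.7], 0.75)] [([250.1, 204.6], 0.
[... 229 characters left out ...]
1298,  0.52177842, -0.69463039]]), 't': array([-0.35964622,  0.26724033,  1.22959617])}
instrument_box [([348.0, 268.1, 47.3, 46.1], 0.61)] [([347.3, 269.7], 0.76)]
tin [([351.5, 260.8, 24.0, 19.6], 0.58)] [([350.4, 264.4], 0.69)]
tall_pot [([354.2, 247.4, 19.7, 33.6], 0.79)] [([352.9, 252.9], 0.95)]
wide_pot [([304.2, 231.8, 21.9, 26.5], 0.86)] [([307.5, 238.7], 0.97)]
small_dish [([396.9, 311.3, 29.4, 27.8], 0.76)] [([394.9, 311.7], 0.77)]
big_dish [([219.8, 181.8, 28.3, 19.7], 0.65), ([348.5, 267.5, 47.6, 46.4], 0.38)] [([221.5, 181.8], 0.81)]
long_tray [([186.9, 157.2, 57.1, 30.2], 0.98)] [([185.0, 155.2], 0.66)]
tablet_bottle [([261.7, 193.1, 21.0, 32.9], 0.97)] [([348.0, 267.8], 0.29)]
```

```bash
cat > h.py <<'E'
import numpy as np,cv2
from rig import env,viewer,recognise,pinpoint
def ray(k,px,z):  # pinhole pixel -> world at height z
    d=k['R'].T@np.array([(px[0]-k['cx'])/k['fx'],(px[1]-k['cy'])/k['fy'],1]); o=-k['R'].T@k['t']
    return o+d*(z-o[2])/d[2]
def cloud(k,d):
    v,u=np.mgrid[0:d.shape[0],0:d.shape[1]]
    c=np.stack([(u-k['cx'])/k['fx']*d,(v-k['cy'])/k['fy']*d,d],-1)
    return (c-k['t'])@k['R']
E
python3 - <<'E'
from h import *
im=cv2.imread('pics/top0.png');d=np.load('/tmp/topd.npy');k=viewer.calibration('top')
P=cloud(k,d);P[d==0]=np.nan
a=im[150:260,100:460];b=cv2.resize(a,None,fx=2.2,fy=2.2,interpolation=cv2.INTER_CUBIC)
z=np.clip(P[150:260,100:460,2]/0.14,0,1);z=np.nan_to_num(z);c=cv2.applyColorMap((z*255).astype('uint8'),2);c=cv2.resize(c,None,fx=2.2,fy=2.2,interpolation=0)
cv2.imwrite('pics/t1.png',np.vstack([b,c]))
s=cv2.imread('pics/scene0.png')[120:360,130:450];cv2.imwrite('pics/s1.png',cv2.resize(s,None,fx=2.4,fy=2.4,interpolation=cv2.INTER_CUBIC))
for n,px,h in [('tall',(373.4,200.7),.12),('tallpin',(363.9,203.4),.06),('wide',(313,205.6),.05),('widepin',(314.6,211.1),0),('small',(420.7,211.2),.005),('bigpin',(194.5,215.2),0),('tray',(140.2,217.4),.005),('bottle',(249.1,208.7),.05),('box',(363.9,206),0)]: print(n,ray(k,px,h).round(3))
m=np.isfinite(P[...,2])&(P[...,2]>.01)&(P[...,2]<.2)&(P[...,0]>.3)&(P[...,0]<.75)
n,l,st,ce=cv2.connectedComponentsWithStats(m.astype('uint8'))
for i in range(1,n):
    if st[i,4]>30:
        Q=P[l==i];print(st[i],Q.min(0).round(3),Q.max(0).round(3),np.median(Q,0).round(3))
E
```

```text
tall [ 0.505 -0.244  0.12 ]
tallpin [ 0.506 -0.229  0.06 ]
wide [ 0.504 -0.088  0.05 ]
widepin [ 0.494 -0.096  0.   ]
small [ 0.487 -0.402  0.005]
bigpin [0.489 0.249 0.   ]
tray [0.485 0.403 0.005]
bottle [0.499 0.09  0.05 ]
box [ 0.506 -0.239  0.   ]
[ 545  132   15  142 1241] [ 0.301 -0.785  0.01 ] [ 0.712 -0.774  0.086] [ 0.565 -0.779  0.034]
[248 137  11  15 112] [0.67  0.063 0.011] [0.711 0.092 0.036] [0.695 0.079 0.025]
[169 138  25   9 155] [0.688 0.251 0.011] [0.713 0.315 0.096] [0.692 0.278 0.048]
[   0  149   94   59 3902] [0.52  0.535 0.01 ] [0.678 0.78  0.131] [0.594 0.646 0.056]
[353 183  28  44 967] [ 0.445 -0.274  0.01 ] [ 0.569 -0.205  0.126] [ 0.502 -0.236  0.034]
[241 197  18  19 281] [0.482 0.065 0.011] [0.527 0.111 0.097] [0.502 0.088 0.085]
[303 196  22  22 289] [ 0.472 -0.119  0.01 ] [ 0.531 -0.06   0.059] [ 0.507 -0.093  0.045]
```

View pics/t1.png

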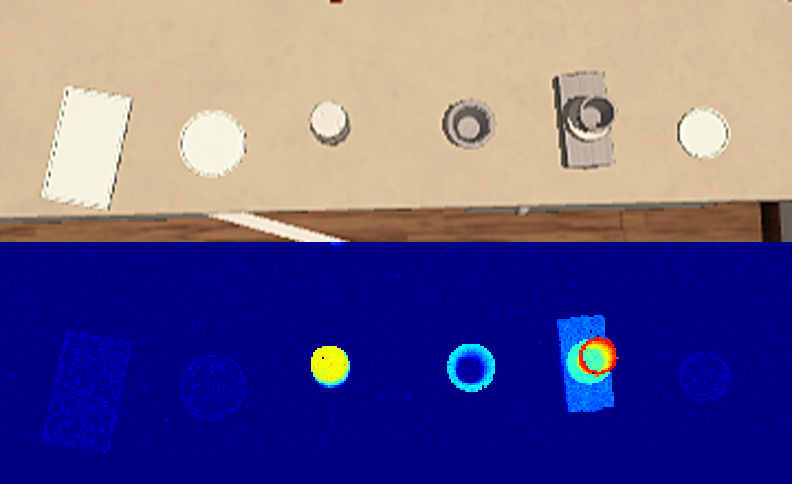

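View pics/s1.png

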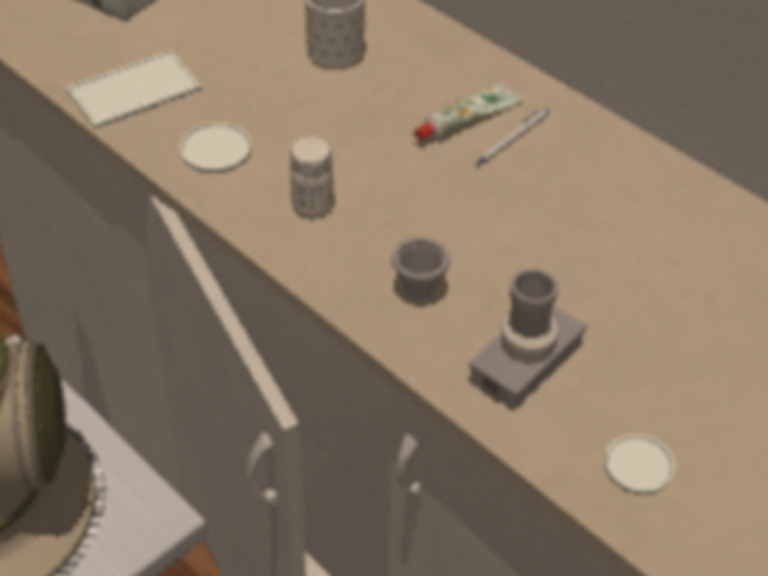

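The top view shows, left to right: tray, big dish, bottle, wide pot, stack (tall pot on tin on box) and small dish. All of them sit near x≈0.5. Next I'll fit their centres.

```bash
python3 - <<'E'
from h import *
im=cv2.imread('pics/top0.png');d=np.load('/tmp/topd.npy');k=viewer.calibration('top')
P=cloud(k,d);P[d==0]=np.nan
hsv=cv2.cvtColor(im,cv2.COLOR_BGR2HSV)
w=((hsv[...,1]<45)&(hsv[...,2]>200)).astype('uint8')
print('hsv',hsv[215,194],hsv[215,230])
n,l,st,ce=cv2.connectedComponentsWithStats(w)
for i in range(1,n):
    if st[i,4]>200 and 180<ce[i,1]<240:
        v,u=np.nonzero(l==i);X=np.array([ray(k,q,.006)[:2] for q in zip(u,v)],np.float32)
        print('white',X.mean(0).round(4),cv2.minAreaRect(X))
def lay(name,z0,z1,x):
    z=P[...,2];m=(z>z0)&(z<z1)&(abs(P[...,0]-x[0])<.09)&(abs(P[...,1]-x[1])<.06)
    Q=P[m][:,:2].astype(np.float32);print(name,len(Q),np.median(P[m][:,2]),cv2.minAreaRect(Q),cv2.minEnclosingCircle(Q))
lay('box',.026,.038,(.5,-.24));lay('tin',.053,.066,(.5,-.24));lay('tall',.113,.13,(.5,-.24));lay('wide',.045,.056,(.5,-.09));lay('bottle',.08,.092,(.5,.09))
E
```

```text
hsv [ 24  21 248] [ 17  71 216]
white [0.4876 0.4061] ((0.487854540348053, 0.4066318869590759), (0.08697939664125443, 0.14838087558746338), 78.39997100830078)
white [ 0.4899 -0.3981] ((0.4901883602142334, -0.39853471517562866), (0.060851696878671646, 0.06434086710214615), 86.99028015136719)
white [0.4899 0.2435] ((0.4904482960700989, 0.2428552508354187), (0.08298571407794952, 0.08338956534862518), 88.83444213867188)
box 539 0.031650804152524414 ((0.5062653422355652, -0.23942935466766357), (0.12310190498828888, 0.061218712478876114), 3.8744912147521973) ((0.5065170526504517, -0.23997117578983307), 0.06542106717824936)
tin 169 0.05998463650638853 ((0.5016373991966248, -0.23315191268920898), (0.0549161359667778, 0.04225913807749748), 29.172454833984375) ((0.5048525929450989, -0.23874680697917938), 0.02820657566189766)
tall 80 0.11928860556987105 ((0.504239559173584, -0.23847037553787231), (0.043950747698545456, 0.04523801803588867), 10.906071662902832) ((0.5043712258338928, -0.23872752487659454), 0.023467009887099266)
wide 143 0.049259496257570555 ((0.5013935565948486, -0.08963009715080261), (0.05950801074504852, 0.05919306352734566), 0.6839653253555298) ((0.5017325282096863, -0.08972322195768356), 0.030783331021666527)
bottle 200 0.08624524838968387 ((0.5062840580940247, 0.08966438472270966), (0.04291760176420212, 0.04225175082683563), 44.684722900390625) ((0.5063732862472534, 0.08872686326503754), 0.022543413564562798)
```

>>> move_arm(plan="0 0 0 0 0 -0.138 0.085; 0 0 0 0 0 -0.138 0.085; 0 0 0 0 0 -0.137 0.085; -0.026 -0.053 0 0 0 0 0.085; -0.026 -0.053 0 0 0 0 0.085; -0.026 -0.053 0 0 0 0 0.085; -0.026 -0.053 0 0 0 0 0.085; -0.026 -0.053 0 0 0 0 0.085; -0.026 -0.053 0 0 0 0 0.085; -0.026 -0.053 0 0 0 0 0.085; -0.026 -0.053 0 0 0 0 0.085; -0.026 -0.053 0 0 0 0 0.085", grip_force=40)

```text
time_s: 3.2
position: [0.4554, 0.0244, 0.2316]
tool_rot: [[-1.0, 0.001, 0.001], [0.001, 1.0, -0.0], [-0.001, -0.0, -1.0]]
ft_force: [1.7, 0.6, 0.1]
grip_width: 0.0852
gripper_force: 0.0
```

>>> move_arm(plan="-0.023 -0.057 0 0 0 0 0.085; -0.023 -0.057 0 0 0 0 0.085; 0 0 0.05 0 0 0 0.085; 0 0 0.05 0 0 0 0.085; 0 0 0.04 0 0 0 0.085; 0 0 0.03 0 0 0 0.085; 0 0 0.02 0 0 0 0.085; 0 0 0.019 0 0 0 0.085; 0 0 0 0 0 0 0.085; 0 0 0 0 0 0 0.055; 0 0 0 0 0 0 0.055; 0 0 0 0 0 0 0.055")

```text
time_s: 4.7
position: [0.5013, -0.0879, 0.0238]
tool_rot: [[-1.0, 0.001, 0.002], [0.001, 1.0, -0.001], [-0.002, -0.001, -1.0]]
ft_force: [-1.7, 0.5, 6.0]
grip_width: 0.0607
gripper_force: 41.5
```

>>> move_arm(plan="0 0 0 0 0 0 0.05; 0 0 0 0 0 0 0.05; 0 0 0 0 0 0 0.05")

```text
time_s: 5.08
position: [0.5013, -0.0879, 0.0238]
tool_rot: [[-1.0, 0.001, 0.002], [0.001, 1.0, -0.001], [-0.002, -0.001, -1.0]]
ft_force: [-2.2, 0.3, 7.0]
grip_width: 0.0607
gripper_force: 41.5
```

```bash
python3 - <<'E'
from h import *
im,d=viewer.get_image('wrist');cv2.imwrite('pics/w1.png',im[:,:,::-1])
im,d=viewer.get_image('scene');cv2.imwrite('pics/s2.png',cv2.resize(im[120:360,130:450,::-1],None,fx=2.4,fy=2.4))
E
```

```text
(no output)
```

View pics/w1.png

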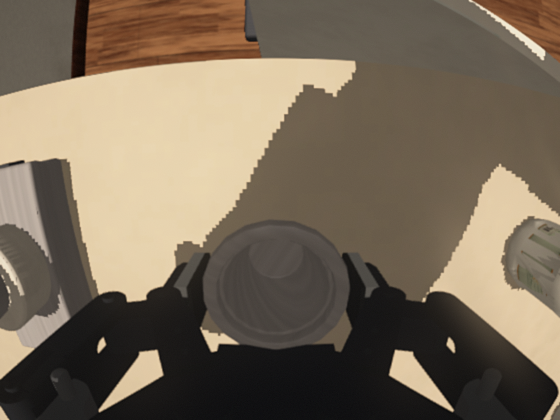

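The wide pot is held between the pads, centred at about (277,285) in the wrist view. Now I'll carry it over the stack.

>>> move_arm(plan="0 0 -0.02 0 0 0 0.05; 0 0 -0.045 0 0 0 0.05; 0 0 -0.05 0 0 0 0.05; 0 0 -0.04 0 0 0 0.05; 0.001 -0.03 0 0 0 0 0.05; 0.002 -0.055 0 0 0 0 0.05; 0.002 -0.06 0 0 0 0 0.05; 0.002 -0.06 0 0 0 0 0.05; 0.002 -0.055 0 0 0 0 0.05; 0.002 -0.05 0 0 0 0 0.05; 0 0 0 0 0 0 0.05; 0 0 0 0 0 0 0.05")

```text
time_s: 6.68
position: [0.4893, -0.3971, 0.1776]
tool_rot: [[-1.0, 0.001, 0.0], [0.001, 1.0, 0.0], [-0.0, 0.0, -1.0]]
ft_force: [-0.9, 0.4, -0.6]
grip_width: 0.0608
gripper_force: 43.8
```

```bash
python3 - <<'E'
from h import *
print(env.observe()['position'])
im,d=viewer.get_image('top');k=viewer.calibration('top')
im2,d2=viewer.get_image('wrist');cv2.imwrite('pics/w2.png',im2[:,:,::-1])
print(recognise('wrist','wide_pot')[:1],recognise('wrist','small_dish')[:1],pinpoint('wrist','small_dish')[:1],pinpoint('wrist','wide_pot')[:1])
E
```

```text
[ 0.48933106 -0.39705796  0.17762207]
[{'extent': [277.2, 283.8, 144.9, 129.5], 'conf': 0.83}] [{'extent': [272.9, 190.9, 66.9, 65.5], 'conf': 0.74}] [{'pixel': [275.0, 191.0], 'conf': 0.59}] [{'pixel': [274.6, 247.4], 'conf': 0.88}]
```

View pics/w2.png

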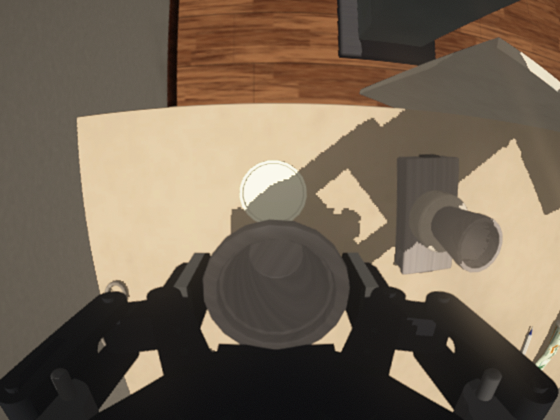

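```bash
cat >> h.py <<'E'
def fray(k,px,z):
    a=np.array([px[0]-k['cx'],px[1]-k['cy']]);r=np.hypot(*a);t=r/k['fx']
    d=k['R'].T@np.array([*(a/max(r,1e-9)*np.sin(t)),np.cos(t)]);o=-k['R'].T@k['t']
    return o+d*(z-o[2])/d[2]
E
python3 - <<'E'
from h import *
k=viewer.calibration('wrist');print(k['fx'],k['cx'],k['cy'],-k['R'].T@k['t'])
print('dish',fray(k,(272.9,190.9),.006)); 
print('pot rim',fray(k,(277.2,283.8),.155+.048))
E
```

```text
325.19226210127806 275.70976005752607 212.31909943479528 [ 0.42426534 -0.39674975  0.31960047]
dish [ 0.48621409 -0.39979979  0.006     ]
pot rim [ 0.48507052 -0.39620333  0.203     ]
```

>>> move_arm(plan="0 -0.003 0.04 0 0 0 0.05; 0 0 0.045 0 0 0 0.05; 0 0 0.035 0 0 0 0.05; 0 0 0.02 0 0 0 0.05; 0 0 0.008 0 0 0 0.05; 0 0 0 0 0 0 0.05; 0 0 0 0 0 0 0.05")

```text
time_s: 7.85
position: [0.4898, -0.401, 0.0304]
tool_rot: [[-1.0, 0.001, 0.001], [0.001, 1.0, -0.001], [-0.001, -0.001, -1.0]]
ft_force: [0.9, -1.1, -0.7]
grip_width: 0.0603
gripper_force: 43.8
```

>>> move_arm(plan="0 0 0.001 0 0 0 0.05; 0 0 0 0 0 0 0.05")

```text
time_s: 8.1
position: [0.4895, -0.4007, 0.0287]
tool_rot: [[-1.0, 0.001, 0.0], [0.001, 1.0, -0.0], [-0.0, -0.0, -1.0]]
ft_force: [-0.1, 0.2, -1.0]
grip_width: 0.0605
gripper_force: 43.8
```

>>> move_arm(plan="0 0 0.001 0 0 0 0.05; 0 0 0 0 0 0 0.05")

```text
time_s: 8.35
position: [0.4894, -0.4006, 0.0273]
tool_rot: [[-1.0, 0.001, -0.0], [0.001, 1.0, 0.0], [0.0, 0.0, -1.0]]
ft_force: [-0.4, 0.0, -0.3]
grip_width: 0.0602
gripper_force: 43.8
```

>>> move_arm(plan="0 0 0.001 0 0 0 0.05; 0 0 0 0 0 0 0.07; 0 0 0 0 0 0 0.085; 0 0 0 0 0 0 0.085; 0 0 -0.015 0 0 0 0.085; 0 0 -0.04 0 0 0 0.085; 0 0 -0.045 0 0 0 0.085; 0 0 -0.035 0 0 0 0.085; -0.005 0.054 0 0 0 0 0.085; -0.005 0.054 0 0 0 0 0.085; -0.005 0.054 0 0 0 0 0.085; 0 0 0 0 0 0 0.085")

```text
time_s: 9.85
position: [0.5048, -0.2355, 0.1628]
tool_rot: [[-1.0, -0.003, 0.001], [-0.003, 1.0, -0.0], [-0.001, -0.0, -1.0]]
ft_force: [0.7, -0.1, -0.1]
grip_width: 0.0854
gripper_force: 0.0
```

```bash
python3 - <<'E'
from h import *
print(env.observe()['position'])
im,d=viewer.get_image('top');k=viewer.calibration('top')
im2,d2=viewer.get_image('wrist');cv2.imwrite('pics/w3.png',im2[:,:,::-1])
k=viewer.calibration('wrist')
for n,z in [('tall_pot',.11),('wide_pot',.05),('tin',.05)]:
    r=recognise('wrist',n)[:1]
    for x in r: print(n,x,fray(k,x['extent'][:2],z))
E
```

```text
[ 0.50481119 -0.23548678  0.16280603]
tall_pot {'extent': [274.1, 231.9, 73.0, 78.2], 'conf': 0.78} [ 0.5040979  -0.23979391  0.11      ]
wide_pot {'extent': [101.1, 192.5, 63.6, 66.6], 'conf': 0.55} [ 0.4895872  -0.39327032  0.05      ]
tin {'extent': [272.5, 192.7, 73.7, 41.7], 'conf': 0.88} [ 0.49122797 -0.24149491  0.05      ]
```

View pics/w3.png

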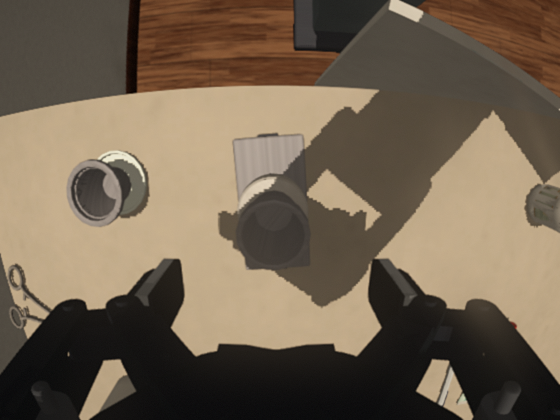

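The wide pot stands in the small dish at about (100,192). The tall pot is centred below the gripper at (273,230).

>>> move_arm(plan="0 -0.003 0.03 0 0 0 0.085; 0 0 0.02 0 0 0 0.085; 0 0 0.012 0 0 0 0.085; 0 0 0 0 0 0 0.085; 0 0 0 0 0 0 0.085")

```text
time_s: 10.72
position: [0.5049, -0.2421, 0.1001]
tool_rot: [[-1.0, 0.001, 0.001], [0.001, 1.0, -0.001], [-0.001, -0.001, -1.0]]
ft_force: [0.1, 0.5, 0.1]
grip_width: 0.085
gripper_force: 0.0
```

>>> move_arm(plan="0 0 0 0 0 0 0.07; 0 0 0 0 0 0 0.06; 0 0 0 0 0 0 0.05; 0 0 0 0 0 0 0.035; 0 0 0 0 0 0 0.035; 0 0 0 0 0 0 0.035; 0 0 0 0 0 0 0.035", grip_force=25)

```text
time_s: 11.6
position: [0.5047, -0.2416, 0.0997]
tool_rot: [[-1.0, 0.001, 0.001], [0.001, 1.0, -0.0], [-0.001, -0.0, -1.0]]
ft_force: [-0.6, 2.1, 6.3]
grip_width: 0.0456
gripper_force: 25.3
```

>>> move_arm(plan="0 0 -0.008 0 0 0 0.035; 0 0 -0.016 0 0 0 0.035; 0 0 -0.016 0 0 0 0.035; 0 0 0 0 0 0 0.035; 0 0 0 0 0 0 0.035")

```text
time_s: 12.22
position: [0.5042, -0.2415, 0.1387]
tool_rot: [[-1.0, 0.001, -0.001], [0.001, 1.0, 0.001], [0.001, 0.001, -1.0]]
ft_force: [-0.6, -0.5, -0.7]
grip_width: 0.0455
gripper_force: 25.7
```

```bash
python3 - <<'E'
from h import *
print(env.observe()['position'],env.observe()['grip_width'])
im,d=viewer.get_image('top');k=viewer.calibration('top')
P=cloud(k,d);P[d==0]=np.nan;z=P[...,2]
for x,z0,z1 in [((.49,-.4),.046,.062),((.5,-.24),.053,.068)]:
    m=(z>z0)&(z<z1)&(abs(P[...,0]-x[0])<.06)&(abs(P[...,1]-x[1])<.06)
    Q=P[m][:,:2].astype(np.float32);print(len(Q),np.median(P[m],0),cv2.minAreaRect(Q) ,cv2.minEnclosingCircle(Q))
im2,d2=viewer.get_image('wrist');cv2.imwrite('pics/w4.png',im2[:,:,::-1])
E
```

```text
[ 0.50424109 -0.24151676  0.13870864] 0.045494749718254235
100 [ 0.47493754 -0.4176591   0.05163541] ((0.48219358921051025, -0.409246563911438), (0.03573378175497055, 0.061205796897411346), 46.70943069458008) ((0.4903790056705475, -0.40080928802490234), 0.030970238149166107)
0 [nan nan nan] ((0.0, 0.0), (0.0, 0.0), 0.0) ((0.0, 0.0), 0.0)
  return _methods._mean(a, axis=axis, dtype=dtype,
  ret = um.true_divide(
```

View pics/w4.png

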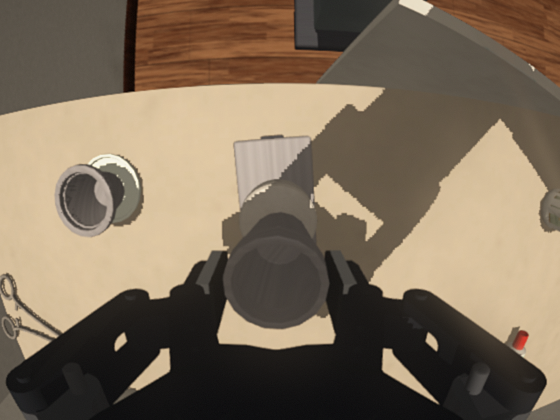

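>>> move_arm(plan="0.002 -0.02 0 0 0 0 0.035; 0.004 -0.045 0 0 0 0 0.035; 0.004 -0.05 0 0 0 0 0.035; 0.003 -0.033 0 0 0 0 0.035; 0.001 -0.011 0 0 0 0 0.035; 0 0 0 0 0 0 0.035; 0 0 0 0 0 0 0.035")

```text
time_s: 13.2
position: [0.4906, -0.3997, 0.1393]
tool_rot: [[-1.0, -0.0, -0.0], [-0.0, 1.0, 0.0], [0.0, 0.0, -1.0]]
ft_force: [-0.2, -0.2, -1.0]
grip_width: 0.0458
gripper_force: 25.8
```

```bash
python3 - <<'E'
from h import *
print(env.observe()['position'],env.observe()['grip_width'])
im,d=viewer.get_image('scene')
cv2.imwrite('pics/s3.png',cv2.resize(im[230:350,330:470,::-1],None,fx=4,fy=4,interpolation=cv2.INTER_CUBIC))
E
```

```text
[ 0.49058859 -0.39967457  0.13934479] 0.04575861981884545
```

View pics/s3.png

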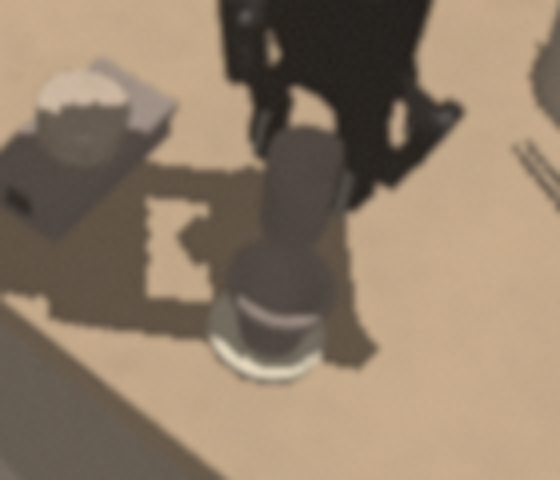

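The tall pot hangs upright over the wide pot. Next I'll lower it gently while watching the force.

>>> move_arm(plan="0 -0.001 0.02 0 0 0 0.035; 0 0 0.02 0 0 0 0.035; 0 0 0.012 0 0 0 0.035; 0 0 0.006 0 0 0 0.035; 0 0 0.004 0 0 0 0.035; 0 0 0 0 0 0 0.035; 0 0 0 0 0 0 0.035")

```text
time_s: 14.12
position: [0.4905, -0.4018, 0.0778]
tool_rot: [[-1.0, 0.001, 0.001], [0.001, 1.0, -0.001], [-0.001, -0.001, -1.0]]
ft_force: [-1.3, -0.1, -0.6]
grip_width: 0.0454
gripper_force: 25.8
```

>>> move_arm(plan="0 0 0.003 0 0 0 0.035; 0 0 0.003 0 0 0 0.035; 0 0 0 0 0 0 0.035")

```text
time_s: 14.5
position: [0.4903, -0.4015, 0.071]
tool_rot: [[-1.0, 0.001, -0.0], [0.001, 1.0, 0.0], [0.0, 0.0, -1.0]]
ft_force: [0.0, -0.3, -0.4]
grip_width: 0.0454
gripper_force: 25.8
```

>>> move_arm(plan="0 0 0.002 0 0 0 0.035; 0 0 0 0 0 0 0.035")

```text
time_s: 14.75
position: [0.4904, -0.4016, 0.0692]
tool_rot: [[-1.0, 0.001, -0.0], [0.001, 1.0, 0.0], [0.0, 0.0, -1.0]]
ft_force: [-0.1, 0.5, -0.9]
grip_width: 0.0458
gripper_force: 25.8
```

Still free at TCP 0.069, with the seat expected at about 0.059.

>>> move_arm(plan="0 0 0.002 0 0 0 0.035; 0 0 0.001 0 0 0 0.035; 0 0 0 0 0 0 0.035")

```text
time_s: 15.12
position: [0.4904, -0.4017, 0.0663]
tool_rot: [[-1.0, 0.001, -0.0], [0.001, 1.0, 0.0], [0.0, 0.0, -1.0]]
ft_force: [-0.8, -0.8, -0.7]
grip_width: 0.0454
gripper_force: 25.8
```

>>> move_arm(plan="0 0 0.001 0 0 0 0.035; 0 0 0.001 0 0 0 0.035; 0 0 0 0 0 0 0.035")

```text
time_s: 15.5
position: [0.4904, -0.4017, 0.0643]
tool_rot: [[-1.0, 0.001, 0.0], [0.001, 1.0, -0.0], [-0.0, -0.0, -1.0]]
ft_force: [0.5, -0.3, -1.2]
grip_width: 0.0453
gripper_force: 25.8
```

>>> move_arm(plan="0 0 0.001 0 0 0 0.035; 0 0 0.001 0 0 0 0.035; 0 0 0 0 0 0 0.035")

```text
time_s: 15.88
position: [0.4904, -0.4017, 0.0623]
tool_rot: [[-1.0, 0.001, -0.0], [0.001, 1.0, 0.0], [0.0, 0.0, -1.0]]
ft_force: [-0.4, 0.8, -0.2]
grip_width: 0.0452
gripper_force: 25.8
```

>>> move_arm(plan="0 0 0.001 0 0 0 0.035; 0 0 0 0 0 0 0.035")

```text
time_s: 16.12
position: [0.4904, -0.4017, 0.0614]
tool_rot: [[-1.0, 0.001, 0.0], [0.001, 1.0, -0.0], [-0.0, -0.0, -1.0]]
ft_force: [0.4, -1.0, 0.2]
grip_width: 0.0457
gripper_force: 25.8
```

>>> move_arm(plan="0 0 0 0 0 0 0.055; 0 0 0 0 0 0 0.07; 0 0 0 0 0 0 0.085; 0 0 0 0 0 0 0.085; 0 0 -0.015 0 0 0 0.085; 0 0 -0.025 0 0 0 0.085; 0 0 -0.025 0 0 0 0.085; -0.005 0.053 0 0 0 0 0.085; -0.005 0.055 0 0 0 0 0.085; -0.005 0.055 0 0 0 0 0.085; 0 0 0 0 0 0 0.085; 0 0 0 0 0 0 0.085")

```text
time_s: 17.62
position: [0.5059, -0.2392, 0.1273]
tool_rot: [[-1.0, 0.0, 0.001], [0.0, 1.0, -0.001], [-0.001, -0.001, -1.0]]
ft_force: [-0.6, -0.3, -0.3]
grip_width: 0.0848
gripper_force: 0.0
```

```bash
python3 - <<'E'
from h import *
print(env.observe()['position'])
im2,d2=viewer.get_image('wrist');cv2.imwrite('pics/w5.png',im2[:,:,::-1]);k=viewer.calibration('wrist')
for n,z in [('tin',.05),('instrument_box',.03),('tall_pot',.07)]:
    r=recognise('wrist',n)[:1]
    for x in r: print(n,x,fray(k,x['extent'][:2],z))
E
```

```text
[ 0.50591788 -0.23922739  0.12725757]
tin {'extent': [276.8, 220.1, 85.2, 80.4], 'conf': 0.64} [ 0.50447478 -0.23902295  0.05      ]
instrument_box {'extent': [272.8, 211.6, 85.1, 157.1], 'conf': 0.68} [ 0.5036174  -0.24203875  0.03      ]
tall_pot {'extent': [64.8, 208.6, 66.9, 60.5], 'conf': 0.88} [ 0.49067847 -0.39545208  0.07      ]
```

View pics/w5.png

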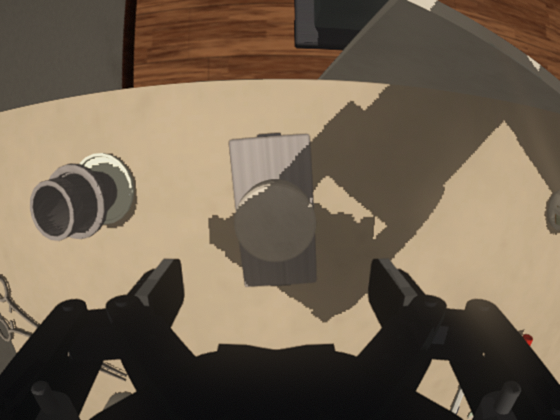

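The tall pot is nested in the wide pot at about (65,205). The tin is centred at (276,220).

>>> move_arm(plan="0.001 0 0.04 0 0 0 0.085; 0 0 0.03 0 0 0 0.085; 0 0 0.016 0 0 0 0.085; 0 0 0 0 0 0 0.085; 0 0 0 0 0 0 0.07; 0 0 0 0 0 0 0.06; 0 0 0 0 0 0 0.045; 0 0 0 0 0 0 0.045; 0 0 0 0 0 0 0.045; 0 0 0 0 0 0 0.045", grip_force=30)

```text
time_s: 19.08
position: [0.5049, -0.239, 0.0415]
tool_rot: [[-1.0, 0.001, 0.002], [0.001, 1.0, -0.001], [-0.002, -0.001, -1.0]]
ft_force: [-0.8, 0.1, 4.3]
grip_width: 0.0554
gripper_force: 31.2
```

>>> move_arm(plan="0 0 -0.015 0 0 0 0.045; 0 0 -0.04 0 0 0 0.045; 0 0 -0.045 0 0 0 0.045; 0.001 0.03 -0.005 0 0 0 0.045; 0.002 0.055 0 0 0 0 0.045; 0.002 0.06 0 0 0 0 0.045; 0.002 0.06 0 0 0 0 0.045; 0.002 0.06 0 0 0 0 0.045; 0.002 0.06 0 0 0 0 0.045; 0.002 0.06 0 0 0 0 0.045; 0.001 0.055 0 0 0 0 0.045; 0.001 0.042 0 0 0 0 0.045")

```text
time_s: 20.58
position: [0.4895, 0.2456, 0.1465]
tool_rot: [[-1.0, -0.001, 0.001], [-0.001, 1.0, 0.0], [-0.001, 0.0, -1.0]]
ft_force: [0.3, -0.9, -0.1]
grip_width: 0.0547
gripper_force: 32.1
```

>>> move_arm(plan="0 0 0 0 0 0 0.045; 0 0 0 0 0 0 0.045")

```text
time_s: 20.82
position: [0.4899, 0.243, 0.146]
tool_rot: [[-1.0, 0.001, 0.001], [0.001, 1.0, -0.0], [-0.001, -0.0, -1.0]]
ft_force: [0.5, 0.4, -0.0]
grip_width: 0.0551
gripper_force: 32.1
```

```bash
python3 - <<'E'
from h import *
print(env.observe()['position'],env.observe()['grip_width'])
im2,d2=viewer.get_image('wrist');cv2.imwrite('pics/w6.png',im2[:,:,::-1]);k=viewer.calibration('wrist')
for n,z in [('tin',.14),('big_dish',.006),('long_tray',.006)]:
    r=recognise('wrist',n)[:1]
    for x in r: print(n,x,fray(k,x['extent'][:2],z))
E
```

```text
[0.48991159 0.24303728 0.14596465] 0.055101160567690474
tin {'extent': [275.9, 270.9, 127.1, 123.8], 'conf': 0.9} [0.4943665  0.24276364 0.14      ]
big_dish {'extent': [275.2, 187.1, 93.1, 74.8], 'conf': 0.85} [0.47688751 0.24207489 0.006     ]
long_tray {'extent': [438.3, 192.3, 110.6, 160.8], 'conf': 0.88} [0.47990259 0.39915889 0.006     ]
```

View pics/w6.png

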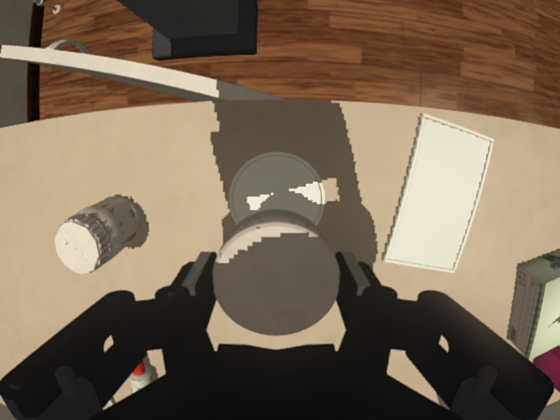

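The tin is level over the big dish (dish centre at about (277,199)) and the bottle is untouched. Lowering it now.

>>> move_arm(plan="0 0 0.04 0 0 0 0.045; 0 0 0.04 0 0 0 0.045; 0 0 0.03 0 0 0 0.045; 0 0 0.015 0 0 0 0.045; 0 0 0.006 0 0 0 0.045; 0 0 0 0 0 0 0.045; 0 0 0.001 0 0 0 0.045; 0 0 0 0 0 0 0.045")

```text
time_s: 22.02
position: [0.4902, 0.2435, 0.0139]
tool_rot: [[-1.0, 0.001, 0.001], [0.001, 1.0, 0.0], [-0.001, 0.0, -1.0]]
ft_force: [0.6, -0.1, -0.7]
grip_width: 0.0546
gripper_force: 32.1
```

>>> move_arm(plan="0 0 0.001 0 0 0 0.045; 0 0 0 0 0 0 0.065; 0 0 0 0 0 0 0.085; 0 0 0 0 0 0 0.085; 0 0 -0.02 0 0 0 0.085; 0 0 -0.045 0 0 0 0.085; 0 0 -0.045 0 0 0 0.085; 0 0 -0.02 0 0 0 0.085; -0.002 -0.05 0 0 0 0 0.085; -0.002 -0.06 0 0 0 0 0.085; -0.002 -0.06 0 0 0 0 0.085; -0.002 -0.06 0 0 0 0 0.085")

```text
time_s: 23.52
position: [0.4976, 0.0115, 0.1425]
tool_rot: [[-1.0, 0.001, 0.0], [0.001, 1.0, -0.0], [-0.0, -0.0, -1.0]]
ft_force: [0.1, 0.2, -0.2]
grip_width: 0.0848
gripper_force: 0.0
```

>>> move_arm(plan="-0.002 -0.06 0 0 0 0 0.085; -0.002 -0.06 0 0 0 0 0.085; -0.002 -0.06 0 0 0 0 0.085; -0.002 -0.05 0 0 0 0 0.085; 0 -0.022 0 0 0 0 0.085; 0 0 0 0 0 -0.067 0.085; 0 0 0 0 0 0 0.085")

```text
time_s: 24.4
position: [0.5055, -0.238, 0.1422]
tool_rot: [[-0.998, -0.066, -0.0], [-0.066, 0.998, 0.0], [0.0, 0.001, -1.0]]
ft_force: [0.8, 0.3, 0.3]
grip_width: 0.0849
gripper_force: 0.0
```

```bash
python3 - <<'E'
from h import *
print(env.observe()['position'])
im,d=viewer.get_image('top');k=viewer.calibration('top')
P=cloud(k,d);P[d==0]=np.nan;z=P[...,2]
for n,x,z0,z1 in [('tin',(.49,.244),.02,.045),('bottle',(.505,.089),.08,.094)]:
    m=(z>z0)&(z<z1)&(abs(P[...,0]-x[0])<.06)&(abs(P[...,1]-x[1])<.06)
    Q=P[m][:,:2].astype(np.float32);print(n,len(Q),np.median(P[m],0),cv2.minEnclosingCircle(Q))
im2,d2=viewer.get_image('wrist');cv2.imwrite('pics/w7.png',im2[:,:,::-1]);k=viewer.calibration('wrist')
for n,z in [('tin',.02),('instrument_box',.028)]:
    for x in recognise('wrist',n)[:1]: print(n,x,fray(k,x['extent'][:2],z))
E
```

```text
[ 0.50549341 -0.23802237  0.14224906]
tin 324 [0.48943483 0.24298947 0.02978955] ((0.48972126841545105, 0.24400046467781067), 0.02873820811510086)
bottle 210 [0.50641747 0.08873921 0.08611027] ((0.506372332572937, 0.08896632492542267), 0.022747034206986427)
tin {'extent': [91.5, 185.7, 60.5, 75.3], 'conf': 0.33} [ 0.49671773 -0.40917761  0.02      ]
instrument_box {'extent': [271.4, 205.2, 78.3, 148.9], 'conf': 0.85} [ 0.50281752 -0.24154196  0.028     ]
```

View pics/w7.png

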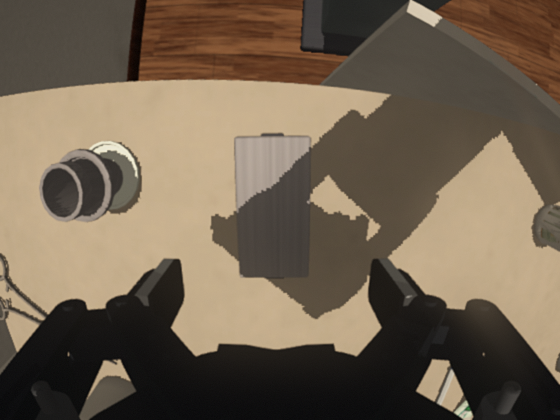

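The tin is in the big dish and the box lies aligned below the gripper.

>>> move_arm(plan="0 -0.002 0.045 0 0 0 0.085; 0 0 0.045 0 0 0 0.085; 0 0 0.03 0 0 0 0.085; 0 0 0.014 0 0 0 0.085; 0 0 0.004 0 0 0 0.085; 0 0 0 0 0 0 0.085; 0 0 0 0 0 0 0.07; 0 0 0 0 0 0 0.06; 0 0 0 0 0 0 0.05; 0 0 0 0 0 0 0.05; 0 0 0 0 0 0 0.05; 0 0 0 0 0 0 0.05", grip_force=60)

```text
time_s: 26.1
position: [0.5059, -0.2406, 0.0054]
tool_rot: [[-0.998, -0.066, 0.001], [-0.066, 0.998, -0.001], [-0.001, -0.001, -1.0]]
ft_force: [-1.9, 3.2, 7.2]
grip_width: 0.0592
gripper_force: 64.5
```

>>> move_arm(plan="0 0 -0.015 0 0 0 0.05; 0 0 -0.04 0 0 0 0.05; 0 0 -0.045 0 0 0 0.05; 0 0 -0.03 0 0 0.067 0.05; 0.001 0.03 0 0 0 0 0.05; 0.001 0.05 0 0 0 0 0.05; 0.002 0.055 0 0 0 0 0.05; 0.002 0.055 0 0 0 0 0.05; 0.002 0.055 0 0 0 0 0.05; 0.002 0.055 0 0 0 0 0.05; 0.002 0.055 0 0 0 0 0.05; 0.002 0.055 0 0 0 0 0.05")

```text
time_s: 27.6
position: [0.4917, 0.1711, 0.1351]
tool_rot: [[-1.0, 0.001, 0.001], [0.001, 1.0, -0.0], [-0.001, -0.0, -1.0]]
ft_force: [1.4, -0.9, -1.7]
grip_width: 0.0587
gripper_force: 66.0
```

>>> move_arm(plan="0.001 0.055 0 0 0 0 0.05; 0.001 0.055 0 0 0 0 0.05; 0.001 0.055 0 0 0 0 0.05; 0.001 0.045 0 0 0 0 0.05; 0 0.027 0 0 0 0 0.05; 0 0 0 0 0 0.1 0.05; 0 0 0 0 0 0.102 0.05; 0 0 0 0 0 0 0.05; 0 0 0 0 0 0 0.05")

```text
time_s: 28.72
position: [0.4881, 0.4062, 0.1346]
tool_rot: [[-0.98, 0.2, 0.0], [0.2, 0.98, 0.0], [-0.0, 0.0, -1.0]]
ft_force: [0.1, 0.0, -2.4]
grip_width: 0.0586
gripper_force: 66.0
```

```bash
python3 - <<'E'
from h import *
print(env.observe()['position'],env.observe()['grip_width'])
im2,d2=viewer.get_image('wrist');cv2.imwrite('pics/w8.png',im2[:,:,::-1]);k=viewer.calibration('wrist')
for n,z in [('long_tray',.006),('instrument_box',.16)]:
    for x in recognise('wrist',n)[:1]: print(n,x,fray(k,x['extent'][:2],z))
E
```

```text
[0.48814671 0.40621944 0.13463105] 0.05858560559071205
long_tray {'extent': [274.9, 129.9, 105.9, 25.9], 'conf': 0.78} [0.42588163 0.41803945 0.006     ]
instrument_box {'extent': [273.4, 245.3, 165.7, 216.6], 'conf': 0.91} [0.46717171 0.4096031  0.16      ]
```

View pics/w8.png

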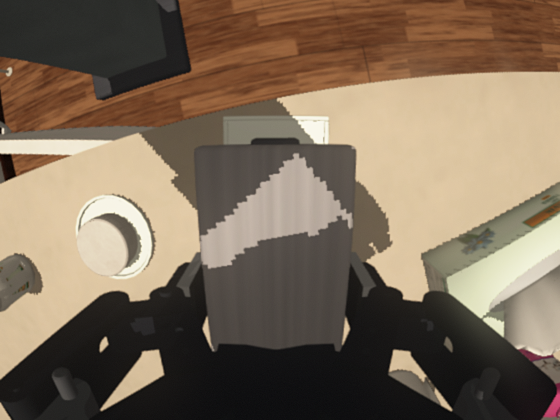

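```bash
python3 - <<'E'
from h import *
k=viewer.calibration('wrist');s=env.observe();R=s['tool_rot']
for n,px,z in [('boxL',(196,148),.161),('boxR',(355,146),.161),('trayL',(224,117),.007),('trayR',(328,117),.007),('base',(275.6,146),.161)]:
    X=fray(k,px,z);print(n,X,(R.T@(X-s['position'])).round(4))
E
```

```text
boxL [0.42506188 0.38981123 0.161     ] [ 0.0586 -0.0288 -0.0265]
boxR [0.43576774 0.44605643 0.161     ] [ 0.0594  0.0285 -0.0265]
trayL [0.40641308 0.37927821 0.007     ] [ 0.0747 -0.0428  0.1275]
trayR [0.42348496 0.46323584 0.007     ] [0.0749 0.0429 0.1275]
base [0.43053857 0.41796836 0.161     ] [ 0.0589 -0.0001 -0.0265]
```

The box is aligned with the tray to within about 1 mm: edges at 59 mm and 75 mm, as expected. Lowering it now.

>>> move_arm(plan="0 0 0.035 0 0 0 0.05; 0 0 0.035 0 0 0 0.05; 0 0 0.03 0 0 0 0.05; 0 0 0.015 0 0 0 0.05; 0 0 0.006 0 0 0 0.05; 0 0 0.002 0 0 0 0.05; 0 0 0 0 0 0 0.05; 0 0 0 0 0 0 0.05")

```text
time_s: 29.88
position: [0.4885, 0.4065, 0.0121]
tool_rot: [[-0.98, 0.201, 0.001], [0.201, 0.98, 0.001], [-0.001, 0.001, -1.0]]
ft_force: [-0.0, 0.0, -2.5]
grip_width: 0.0588
gripper_force: 65.9
```

>>> move_arm(plan="0 0 0.001 0 0 0 0.05; 0 0 0 0 0 0 0.05")

```text
time_s: 30.12
position: [0.4882, 0.4064, 0.0104]
tool_rot: [[-0.98, 0.201, 0.0], [0.201, 0.98, 0.0], [-0.0, 0.0, -1.0]]
ft_force: [-0.2, 0.4, -3.3]
grip_width: 0.0591
gripper_force: 65.9
```

>>> move_arm(plan="0 0 0.001 0 0 0 0.05; 0 0 0 0 0 0 0.06; 0 0 0 0 0 0 0.07; 0 0 0 0 0 0 0.085; 0 0 0 0 0 0 0.085; 0 0 -0.02 0 0 0 0.085; 0 0 -0.045 0 0 0 0.085; 0 0 -0.045 0 0 0 0.085; 0.02 0.04 -0.02 0 0 0 0.085; 0.02 0.04 0 0 0 0 0.085; 0.02 0.04 0 0 0 0 0.085; 0 0 0 0 0 0 0.085")

```text
time_s: 31.62
position: [0.452, 0.5384, 0.1388]
tool_rot: [[-0.98, 0.198, -0.0], [0.198, 0.98, 0.0], [0.0, 0.0, -1.0]]
ft_force: [0.4, 0.4, 0.1]
grip_width: 0.085
gripper_force: 0.0
```

```bash
python3 - <<'E'
from h import *
im,d=viewer.get_image('top');k=viewer.calibration('top')
P=cloud(k,d);P[d==0]=np.nan;z=P[...,2]
for n,x,z0,z1 in [('tin',(.49,.244),.02,.045),('bottle',(.505,.089),.08,.094),('box',(.488,.406),.027,.045),('wide',(.49,-.4),.046,.06),('tall',(.49,-.4),.073,.09)]:
    m=(z>z0)&(z<z1)&(abs(P[...,0]-x[0])<.08)&(abs(P[...,1]-x[1])<.06)
    Q=P[m][:,:2].astype(np.float32);print(n,len(Q),np.median(P[m][:,2]).round(4),cv2.minAreaRect(Q),cv2.minEnclosingCircle(Q))
a=cv2.resize(im[170:250,100:460,::-1],None,fx=2.2,fy=2.2,interpolation=cv2.INTER_CUBIC)
im,d=viewer.get_image('scene');b=cv2.resize(im[120:340,130:450,::-1],(792,392))
cv2.imwrite('pics/fin.png',np.vstack([a,b]))
E
```

```text
tin 323 0.0298 ((0.4895368218421936, 0.24351143836975098), (0.054256316274404526, 0.055123500525951385), 60.79553985595703) ((0.4904462397098541, 0.24342522025108337), 0.028808720409870148)
bottle 211 0.0861 ((0.5052270889282227, 0.08846531808376312), (0.04344816133379936, 0.04343963786959648), 89.65637969970703) ((0.506006121635437, 0.088728167116642), 0.022874658927321434)
box 945 0.0356 ((0.4888010323047638, 0.4061931073665619), (0.06248873472213745, 0.12346892803907394), 79.03227233886719) ((0.4882957935333252, 0.4058496356010437), 0.06575466692447662)
wide 155 0.0526 ((0.48935702443122864, -0.39548641443252563), (0.06084168702363968, 0.052415646612644196), 17.321510314941406) ((0.4905261993408203, -0.39944180846214294), 0.031527403742074966)
tall 95 0.0793 ((0.49005043506622314, -0.4004891812801361), (0.04458175227046013, 0.04531241953372955), 4.434398174285889) ((0.4888303875923157, -0.4008219540119171), 0.02422594279050827)
```

View pics/fin.png

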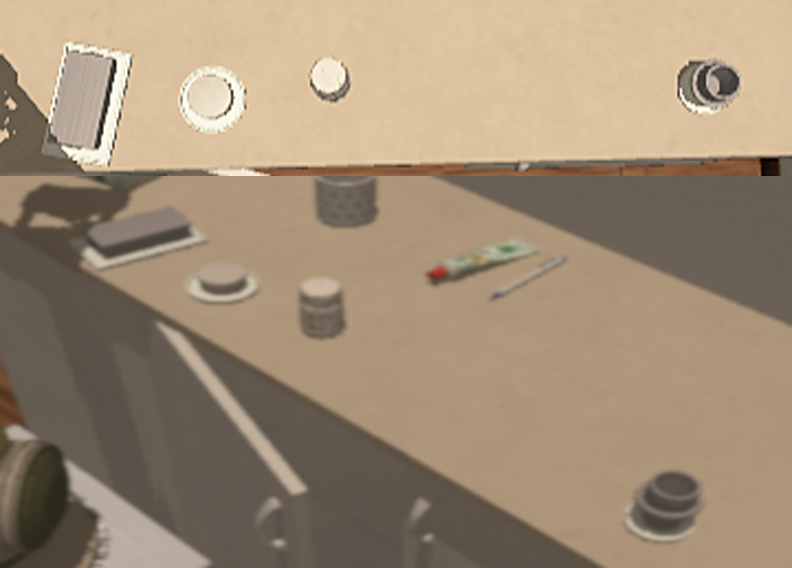

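All four things are in place at the expected heights (box lid 35.6 mm, tin lid 30 mm, wide rim 52.6 mm, tall rim 79 mm). The bottle hasn't moved.

```bash
python3 -c "
from rig import env
print(env.close_job())"
```

```text
the job is handed in; nothing more can be done
None
```

The stack is taken apart and the job handed in at about 32 s: the box is in the long tray, the tin in the big dish, the wide pot in the small dish with the tall pot loose inside it, and the bottle unmoved; the final camera check showed all of them in place, but no verdict was returned.

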